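Check that the nutcracker's lever stops short of its bar

ROBOT

A 6-joint arm with a two-finger parallel gripper is mounted at the origin on a cart in front of the work surface, level with it; the furniture and walls round the work are solid. World frame = base frame: x ahead of the robot, y to its left, z up, the work surface at z = 0. Lengths are in m, angles in rad, forces in N, time in s.
With the tool pointing down it reaches from about 0.375 to 0.825 m from the base axis. Payload 5.5 kg.
Tool frame: the origin (TCP) lies at the very end of the fingers, on their centre line; the grasp point (between the pads) lies 19 mm behind it; z points along the fingers, y is the line along which they close (so a half turn about z gives the same grasp; the last joint's range is limited). The gripper opens to 85 mm and grips with 20 to 120 N. Pads are 22 mm wide; open, the fingers measure 114 mm over their backs; the gripper's body (76 mm by 85 mm) begins 54 mm behind the grasp point. The pads swing forward as they close: fully open they stand 13 mm farther back than shut.
Start: joints at [1.283, 0.314, -0.047, 1.21, 0, 1.571], TCP at [0.17, 0.575, 0.231] pointing down, gripper open.
Joint ranges: [-2.67, 2.67], [-0.69, 1.73], [-1.03, 1.25], [-2.08, 2.16], [-1.42, 1.45], [-3.14, 3.14]. Speed limits (rad/s): [2.39, 2.39, 3.01, 3.14, 3.14, 3.14].

INTERFACE

Orientations are given as a unit quaternion [x, y, z, w].
In Python, from cell import * gives the robot as it stands.
- The arm moves only by the tool send_rows, never from a script. Its argument "steps" is a list of rows, each an object with "xyz": the shift along the world's x, y, z in cm, a list of three; "rotation": the turn, a rotation vector about the world's x, y, z in rad, a list of three. In form: [{"xyz": [dx, dy, dz], "rotation": [ax, ay, az]}, ...]. A call has 1 to 20 rows; each row shifts and turns the commanded pose from where the row before left it; what a row does not reach is not made up. A row lasts 1/8 s, in which the tool goes at most 62.5 mm and 10.7 degrees, less where a joint would pass 70% of its speed; a pose out of reach is approached as far as the arm can. A call is refused whole if a number of a shift passes 6.25 or a number of a turn 0.188, either way. A call with a gripper value outside its range is refused whole. "fingers" is the finger opening in cm, from 0 to 8.54, set as the call begins (left out, the last holds). The fingers move at their own pace and stop on an object; "force" is the grip in N (left out, the last holds). Time passes only in rows, so rows that do not move let the fingers close. It gives the time, the measured TCP pose, the force, the opening and the grip force at its end, in the units of the state.
- state(): the state, without advancing time (a new reading comes with each control period).
- snapshot(name): name is "scene" or "top"; returns the picture (400x640x3 uint8, blue, green, red); there is no depth.
- calibration(name): a dict with "K" (3x3 intrinsics, pixels), "k1" (the pictures are not rectified: a ray, as slopes to the right and down, at radius r is drawn at 1 + k1 r^2 times it, then the intrinsics apply), "extrinsics" (4x4, takes a point from world to camera coordinates). Camera axes: x right, y up, looking along -z (the intrinsics and any distortion apply to the point x, -y, -z); pixel columns grow to the right and rows downward; lengths in m; the calibration is good to about 2 mm. A picture is of the moment at which its call begins. calibration takes no time and is no camera call.
- sign_off(): hands the job in; it is judged then, once.
The state is a dict: "clock": time; "joint_positions": joint angles; "joint_velocities": joint speeds; "tau": joint torques, N m; "tool_pos": TCP position; "tcp_rot": TCP orientation; "force": force on the tool from outside, world axes, zero at the start; "torque": the same for the moment, N m; "grip_width": finger opening in m; "grasp_force": force on a finger pad.
Only numpy, scipy, OpenCV 4.12 (cv2) and the standard library are available. Lean on these libraries where they do the work, as an engineer would, in place of code of your own. Each camera call takes 0.05 s, during which the arm holds its last target. There are 200 camera calls.

TASK

Check the red lever of the worktop nutcracker: with the outside of your fingers push its black sleeve in towards the bar as far as it will go, let the lever spring all the way back out, then push it fully in a second time and finish while still holding it there, so that I can measure the gap to the bar. Press firmly but don't force it; don't grip the lever or touch its bare steel inner side or the bar, and leave the things standing around it where they are.

Things in the scene. Friction and masses are not known exactly. Their poses are not given: they have to be found in the camera images.
- nutcracker: Hand nutcracker on a wooden board fixed to the worktop. Board 140 (x, from -75 to 65) x 240 (y) x 20 mm high; origin on the worktop, z up. A fixed bar runs along y; the red lever lies on its -x side (towards the robot), upright pivot at x = 8, y = 90 mm, where a pin end 96 mm high is the highest point. Under the lever is free air down to the board at 20 mm.
- bar_mid (a point): Middle of the nutcracker's fixed aluminium bar, 16 (x) x 215 (y) x 22 mm high; at x = 35, y = 0, z = 72 mm in the nutcracker's frame and parallel to it. A brass stop screw sticks 12 mm out of the bar towards the lever near y = 22 mm. The bar is not to be touched.
- lever (a joint): Hinge of the red lever, rad. 0 = out (at rest, a spring returns it); grows as the lever is pushed in; at 0.38 it meets its hard stop, parallel to the bar and 12 mm short of it. At lever_grip the spring pushes back with about 2 N at 0 and 5.5 N at 0.38; travel there 53 mm. Fully in means above 0.36, fully back below 0.03.
- lever_grip (a point): Where to push: point on the outer face of the lever's black sleeve, 140 mm from the pivot, 72 mm above the worktop. Its frame turns with the lever: x level into the lever (push direction), -y along it to its free end, z up. At 0 it is turned -0.38 rad about z from the nutcracker's frame; at 0.38 it is parallel to that and lies at x = 1, y = -50 mm in it.
- sleeve_mid (a point): Middle of the outer face of the lever's black rubber sleeve with grey ribs, the part to be pushed: 24 mm high (60 to 84 mm above the worktop), 10 mm thick, from 77 to 187 mm along the lever from the pivot. Frame as lever_grip.
- spine_mid (a point): Middle of the bare steel strip, 18 mm high, along the inner side of the lever (towards the bar), behind the sleeve: the lever is 14 mm thick with it. Not to be touched: a grip round the lever would touch it. Frame as lever_grip.
- nut_tray: Crimped foil tray filled with brown nuts, 70 x 140 x 43 mm, standing loose beside the pivot end of the nutcracker; origin at the centre of its underside. Leave alone.
- spice_jar: Spice jar with green label and black cap, 46 mm across, 100 mm high, standing loose off the free end of the nutcracker, 200 mm from its middle; origin at the centre of its underside. Leave alone.
- mug: Plain white mug, 90 x 121 x 95 mm, loose, on the left; origin underneath. Leave alone.
- tin: Food tin with a red label, 75 mm across, 110 mm high, loose, on the left; origin underneath. Leave alone.
- pepper_mill: Wooden pepper mill, 58 mm across, 170 mm high, loose, near on the right; origin underneath. Leave alone.

How it is judged:
By the outcome, as a careful person would: the job done as asked, in the order asked, and still so for the second after the job is handed in, while the arm keeps its last pose, push and grip.
It also fails if it takes over 38 s, if anything falls off the work surface, if the arm or the gripper's body presses on something with over 40 N, if the wrist force passes 120 N, or if a joint passes its speed limit or range.

## Working session

There is one attempt and no reset: what is moved stays moved. The work goes in short steps, Python scripts to look and compute and a tool call to move; the robot and the scene stay as the last step left them, time stands still between calls to the robot, and variables do not carry over. Pictures are saved under pics/ and viewed, at most 10 in all, crops included, and the job is handed in when it is done.

Besides the shell and the picture viewer there is one more tool, called after "Request:" in YAML: its name, and indented under it one key for each argument. send_rows: Moves the arm, as the interface text tells. Its arguments: {"type":"object","properties":{"steps":{"type":"array"},"fingers":{"type":"number"},"force":{"type":"number"}},"required":["steps"]}

```bash
mkdir -p pics; ls; python3 - <<'E'
from cell import *
import cv2
for n in("scene","top"):
    cv2.imwrite(f"pics/{n}0.png",snapshot(n)); c=calibration(n); print(n,c)
s=state();print(s)
E
```

```text
pics
scene {'K': array([[402.13295124,   0.        , 311.13406389],
       [  0.        , 402.13295124, 198.74663932],
       [  0.        ,   0.        ,   1.        ]]), 'k1': -0.024859722527432685, 'extrinsics': array([[ 0.79384932, -0.60754636,  0.02628068, -0.34241386],
       [ 0.254744  ,  0.37148107,  0.89280867, -0.25602441],
       [-0.55218543, -0.70206071,  0.44966878, -0.89337856],
       [ 0.        ,  0.        ,  0.        ,  1.        ]])}
top {'K': array([[364.59398991,   0.        , 318.43975979],
       [  0.        , 364.59398991, 204.30063918],
       [  0.        ,   0.        ,   1.        ]]), 'k1': -0.02406840420892472, 'extrinsics': array([[ 0.01698466, -0.99971904,  0.01653357,  0.09041281],
       [ 0.99757247,  0.01806044,  0.06725322, -0.50762044],
       [-0.06753293,  0.01535117,  0.99759894, -1.12931148],
       [ 0.        ,  0.        ,  0.        ,  1.        ]])}
{'clock': 0.1, 'joint_positions': array([ 1.28298598e+00,  3.14175694e-01, -4.79617073e-02,  1.21018779e+00,
        9.07271076e-06,  1.57084370e+00]), 'joint_velocities': array([-0.0019494 , -0.00210509,  0.00190514,  0.00022226,  0.00144985,
        0.00160765]), 'tau': array([-3.44947375e-04, -5.40768921e+01,  3.40541017e+01,  1.11801072e-02,
       -5.12035990e-05, -1.68938664e-05]), 'tool_pos': array([0.17016525, 0.57483552, 0.23051617]), 'tcp_rot': array([ 1.43432408e-01,  9.89659820e-01, -7.55881827e-04, -1.14097880e-04]), 'force': array([-0.2917128 , -0.38492317, -1.28151492]), 'torque': array([-0.01533371,  0.03101137,  0.00747609]), 'grasp_force': 0.0, 'grip_width': 0.0853207786647597}
```

View pics/top0.png

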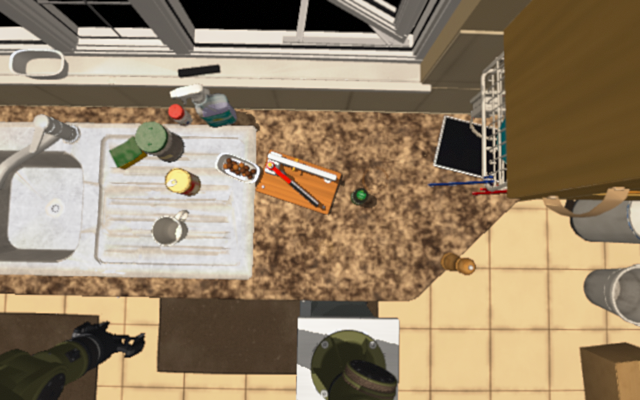

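View pics/scene0.png

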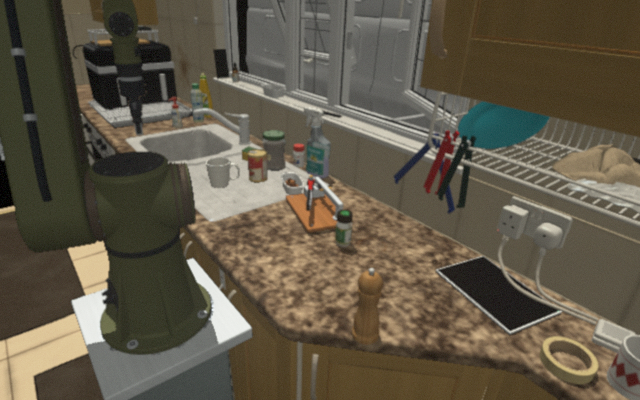

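The top view shows the board around (298,183), with the bar at its upper edge and the lever running from (270,165) to (322,207). The jar is at (361,196), the tray at (238,167) and the gripper at (125,340).

```bash
cat > h.py <<'E'
import numpy as np,cv2
from cell import *
def ray(n,u,v):
    c=calibration(n);K=c["K"];E=np.array(c["extrinsics"])
    d=np.array([(u-K[0,2])/K[0,0],(v-K[1,2])/K[1,1]]);p=d.copy()
    for _ in range(20): p=d/(1+c["k1"]*(p@p))
    R=E[:3,:3];return -R.T@E[:3,3], R.T@np.array([p[0],-p[1],-1])
def onz(n,u,v,z):
    o,d=ray(n,u,v);return o+d*(z-o[2])/d[2]
def proj(n,P):
    c=calibration(n);K=c["K"];q=np.array(c["extrinsics"])@np.append(P,1)
    p=np.array([q[0],-q[1]])/-q[2];p=p*(1+c["k1"]*(p@p));return K[:2,:2]@p+K[:2,2]
E
python3 - <<'E'
from h import *
im=cv2.imread("pics/top0.png");hsv=cv2.cvtColor(im,cv2.COLOR_BGR2HSV)
x0,y0=245,140
cv2.imwrite("pics/c1.png",cv2.resize(im[140:225,245:380],None,fx=5.9,fy=5.9,interpolation=cv2.INTER_CUBIC))
m=cv2.inRange(hsv,(8,150,120),(18,255,255));mm=np.zeros_like(m);mm[140:225,250:350]=m[140:225,250:350]
cs=max(cv2.findContours(mm,0,1)[0],key=cv2.contourArea)
ap=cv2.minAreaRect(cv2.findNonZero(mm));print(ap)
for b in cv2.boxPoints(ap):print(b,onz("top",*b,.02))
E
```

```text
((297.8500061035156, 181.45001220703125), (76.5271224975586, 44.58811950683594), 18.434947967529297)
[254.50002 190.50002] [0.54541787 0.30044895 0.02      ]
[268.59998 148.2    ] [0.68057133 0.25992293 0.02      ]
[341.2     172.40001] [0.60786777 0.02926833 0.02      ]
[327.10004 214.70003] [0.47360528 0.07172234 0.02      ]
```

View pics/c1.png

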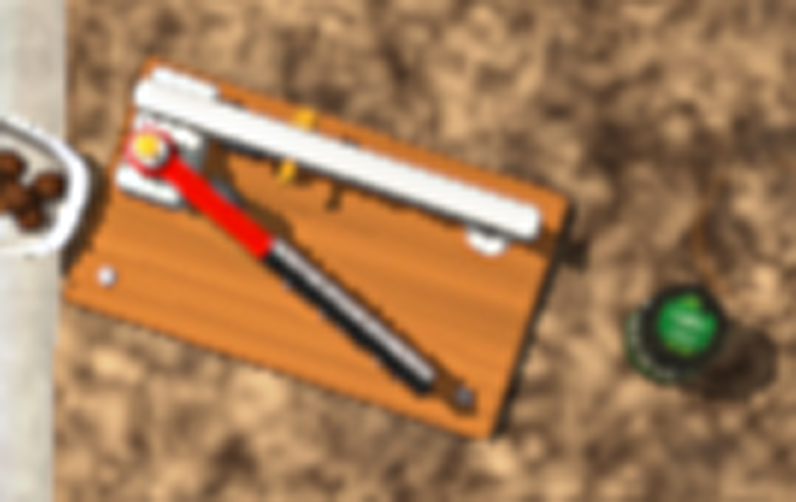

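The crop shows the board corners at (150,60), (568,205), (490,437) and (68,298), the yellow pivot pin at (150,147), and the sleeve from (268,252) to (430,385). The lever is at rest.

```bash
python3 - <<'E'
from h import *
f=lambda a,z:onz("top",245+(a[0]+.5)/5.9-.5,140+(a[1]+.5)/5.9-.5,z)
C=np.array([f(a,.02) for a in [(150,60),(568,205),(490,437),(68,298)]]);print(C.round(4))
print([np.linalg.norm(C[i]-C[i-1]).round(4) for i in range(4)])
y=(C[0]-C[1])+(C[3]-C[2]);th=np.arctan2(-y[0],y[1])  # nutcracker yaw
R=lambda t:np.array([[np.cos(t),-np.sin(t)],[np.sin(t),np.cos(t)]])
o=C.mean(0)[:2]-R(th)@[-.005,0]
p=f((150,147),.096);print("yaw",th,"origin",o,"pin meas",p[:2],"pin pred",o+R(th)@[.008,.09])
bar=[f(a,.083) for a in [(140,95),(538,220)]];b=bar[0]-bar[1];print("bar yaw",np.arctan2(-b[0],b[1]),np.linalg.norm(b))
piv=(p[:2]+o+R(th)@[.008,.09])/2
print("piv",piv)
for q in (0,.19,.38):
    t=th-.38+q
    for r in(.077,.140,.187): print(q,r,(piv+R(t)@[-.007,-r]).round(4),"t",round(t,4))
    # image check
for r in (.077,.187):print("pred sleeve ends px",[((proj("top",np.append(piv+R(th-.38)@[dx,-r],.084))-[245,140])*5.9).round(0) for dx in(-.007,.007)])
print("jar",f((680,325),.1),"tray",f((30,190),.04))
print(state()["joint_positions"])
E
```

```text
[[0.6757 0.2553 0.02  ]
 [0.6017 0.0303 0.02  ]
 [0.4769 0.0701 0.02  ]
 [0.5468 0.2954 0.02  ]]
[np.float64(0.135), np.float64(0.2369), np.float64(0.131), np.float64(0.2359)]
yaw -0.3091391739905176 origin [0.58003554 0.16127012] pin meas [0.6152688  0.24493226] pin pred [0.61503779 0.24456983]
bar yaw -0.2876133043207249 0.21078519004629903
piv [0.6151533  0.24475105]
0 0.077 [0.5608 0.1898] t -0.6891
0 0.14 [0.5207 0.1412] t -0.6891
0 0.187 [0.4908 0.1049] t -0.6891
0.19 0.077 [0.5721 0.1805] t -0.4991
0.19 0.14 [0.542  0.1252] t -0.4991
0.19 0.187 [0.5195 0.0839] t -0.4991
0.38 0.077 [0.5851 0.1735] t -0.3091
0.38 0.14 [0.5659 0.1135] t -0.3091
0.38 0.187 [0.5516 0.0687] t -0.3091
pred sleeve ends px [array([257., 258.]), array([276., 237.])]
pred sleeve ends px [array([424., 400.]), array([442., 379.])]
jar [ 0.53070496 -0.01997403  0.1       ] tray [0.60116535 0.31383069 0.04      ]
[ 1.28298598e+00  3.14175694e-01 -4.79617073e-02  1.21018779e+00
  9.07271076e-06  1.57084370e+00]
```

Request:
send_rows:
  steps:
    - {"xyz":[1.975,-2.53,0],"rotation":[0,0,-0.123]}
    - {"xyz":[1.975,-2.53,0],"rotation":[0,0,-0.123]}
    - {"xyz":[1.975,-2.53,0],"rotation":[0,0,-0.123]}
    - {"xyz":[1.975,-2.53,0],"rotation":[0,0,-0.123]}
    - {"xyz":[1.975,-2.53,0],"rotation":[0,0,-0.123]}
    - {"xyz":[1.975,-2.53,0],"rotation":[0,0,-0.123]}
    - {"xyz":[1.975,-2.53,0],"rotation":[0,0,-0.123]}
    - {"xyz":[1.975,-2.53,0],"rotation":[0,0,-0.123]}
    - {"xyz":[1.975,-2.53,0],"rotation":[0,0,-0.123]}
    - {"xyz":[1.975,-2.53,0],"rotation":[0,0,-0.123]}
    - {"xyz":[1.975,-2.53,0],"rotation":[0,0,-0.123]}
    - {"xyz":[1.975,-2.53,0],"rotation":[0,0,-0.123]}
    - {"xyz":[1.975,-2.53,0],"rotation":[0,0,-0.123]}
    - {"xyz":[1.975,-2.53,0],"rotation":[0,0,-0.123]}
    - {"xyz":[1.975,-2.53,0],"rotation":[0,0,-0.123]}
    - {"xyz":[1.975,-2.53,0],"rotation":[0,0,-0.123]}
    - {"xyz":[0,0,0],"rotation":[0,0,0]}
    - {"xyz":[0,0,0],"rotation":[0,0,0]}
  fingers: 0
  force: 20

```text
clock: 2.35
tool_pos: [0.4858, 0.1706, 0.231]
tcp_rot: [0.903, 0.429, -0.0, -0.0]
force: [-0.4, 0.8, -0.3]
grip_width: -0.0003
grasp_force: 0.0
```

Request:
send_rows:
  steps:
    - {"xyz":[0,0,-2.2],"rotation":[0,0,0]}
    - {"xyz":[0,0,-2.2],"rotation":[0,0,0]}
    - {"xyz":[0,0,-2.2],"rotation":[0,0,0]}
    - {"xyz":[0,0,-2.2],"rotation":[0,0,0]}
    - {"xyz":[0,0,-2.2],"rotation":[0,0,0]}
    - {"xyz":[0,0,-2.2],"rotation":[0,0,0]}
    - {"xyz":[0,0,-2.2],"rotation":[0,0,0]}
    - {"xyz":[0,0,-2.2],"rotation":[0,0,0]}
    - {"xyz":[0,0,0],"rotation":[0,0,0]}
    - {"xyz":[0,0,0],"rotation":[0,0,0]}

```text
clock: 3.6
tool_pos: [0.4864, 0.1712, 0.056]
tcp_rot: [0.903, 0.429, 0.0, -0.0]
force: [-1.1, -0.3, 0.6]
grip_width: -0.0
grasp_force: 0.0
```

```bash
python3 - <<'E'
from h import *
a=snapshot("top")[120:240,230:390];b=snapshot("scene")[120:260,240:400]
cv2.imwrite("pics/d1.png",np.hstack([cv2.resize(a,(400,300),interpolation=2),cv2.resize(b,(400,300),interpolation=2)]))
E
```

```text
(no output)
```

View pics/d1.png

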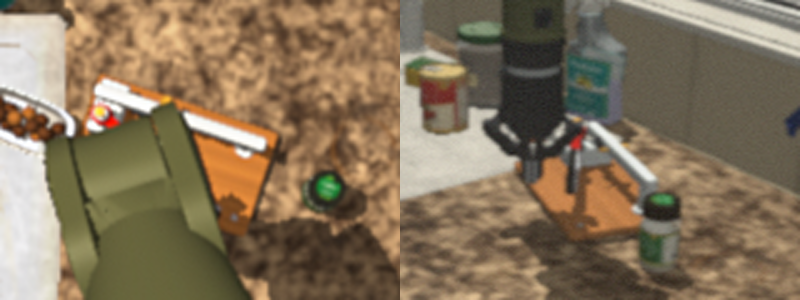

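The fingers are shut and stand on the near side of the lever. The gripper knuckles flare out above them at about (490–580,125–150). I'll check how high they clear the bar.

```bash
python3 - <<'E'
from h import *
im=cv2.resize(snapshot("scene")[150:220,265:345],(800,700),interpolation=2)
t=-.689;u=np.array([np.cos(t),np.sin(t)]);c=np.array([.4864,.1712])
for k,z in enumerate((.056,.083,.10,.12)):
  for s in(-.05,0,.0145,.05):
    p=(proj("scene",np.append(c+s*u,z))-[265,150]+.5)*10-.5
    cv2.drawMarker(im,tuple(int(v) for v in p),[(0,0,255),(0,255,0),(255,0,255),(255,255,0)][k],1,14,2)
cv2.imwrite("pics/d2.png",im[:600])
E
```

```text
(no output)
```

View pics/d2.png

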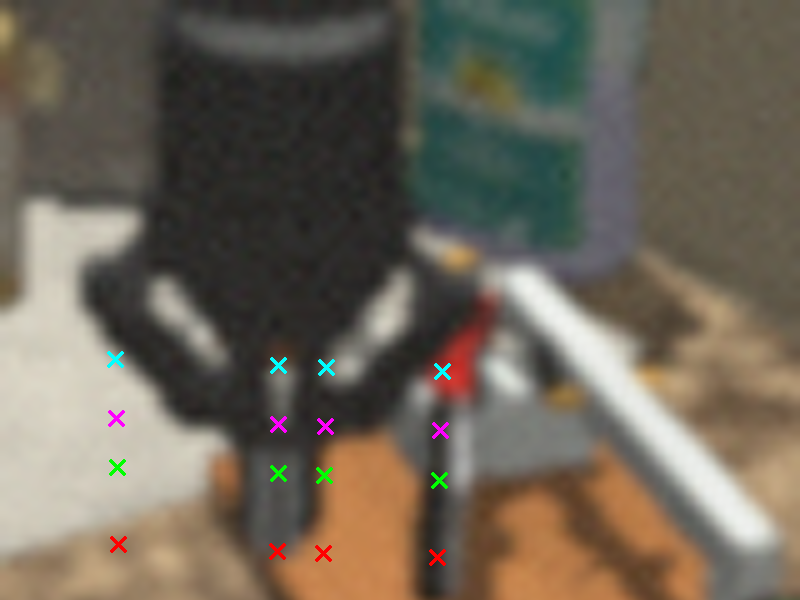

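The knuckles bottom out around z≈0.10 at ±30 mm from the finger line. That clears the lever top (84 mm) and the bar (83 mm) by about 15 mm. The finger's half thickness is about 9–10 mm.

```bash
python3 - <<'E'
from h import *
piv=np.array([.61515,.24475]);th=-.309
R=lambda t:np.array([[np.cos(t),-np.sin(t)],[np.sin(t),np.cos(t)]])
for d in(.0095,.0145):
  P=[piv+R(th-.38+q)@[-.007-d,-.14] for q in np.linspace(0,.40,9)]
  print(np.round(P,4).tolist());print((np.diff(P,axis=0)*100).round(2).tolist())
E
```

```text
[[0.5134, 0.1472], [0.5184, 0.1422], [0.5237, 0.1375], [0.5291, 0.1331], [0.5348, 0.1289], [0.5407, 0.125], [0.5468, 0.1215], [0.553, 0.1182], [0.5594, 0.1153]]
[[0.5, -0.5], [0.52, -0.47], [0.55, -0.44], [0.57, -0.42], [0.59, -0.39], [0.61, -0.36], [0.62, -0.33], [0.64, -0.29]]
[[0.5095, 0.1504], [0.5144, 0.1452], [0.5195, 0.1403], [0.5248, 0.1356], [0.5304, 0.1313], [0.5362, 0.1272], [0.5422, 0.1234], [0.5483, 0.1199], [0.5546, 0.1167]]
[[0.48, -0.52], [0.51, -0.49], [0.53, -0.47], [0.56, -0.44], [0.58, -0.41], [0.6, -0.38], [0.62, -0.35], [0.63, -0.32]]
```

Request:
send_rows:
  steps:
    - {"xyz":[0.7,-0.55,0],"rotation":[0,0,0]}
    - {"xyz":[0.7,-0.55,0],"rotation":[0,0,0]}
    - {"xyz":[0.6,-0.5,0],"rotation":[0,0,0]}
    - {"xyz":[0,0,0],"rotation":[0,0,0]}
    - {"xyz":[0,0,0],"rotation":[0,0,0]}

```text
clock: 4.38
tool_pos: [0.5061, 0.1544, 0.0551]
tcp_rot: [0.904, 0.428, -0.0, -0.0]
force: [-0.3, -0.2, 0.4]
grip_width: 0.0002
grasp_force: 0.0
```

Request:
send_rows:
  steps:
    - {"xyz":[0.37,-0.36,0],"rotation":[0,0,0]}
    - {"xyz":[0.36,-0.36,0],"rotation":[0,0,0]}
    - {"xyz":[0,0,0],"rotation":[0,0,0]}
    - {"xyz":[0,0,0],"rotation":[0,0,0]}

```text
clock: 4.88
tool_pos: [0.5135, 0.1476, 0.0552]
tcp_rot: [0.903, 0.429, -0.0, -0.0]
force: [-1.7, 3.4, -0.8]
grip_width: -0.0003
grasp_force: 1.2
```

Request:
send_rows:
  steps:
    - {"xyz":[0.5,-0.5,0],"rotation":[0,0,0.05]}
    - {"xyz":[0.52,-0.47,0],"rotation":[0,0,0.05]}
    - {"xyz":[0.55,-0.44,0],"rotation":[0,0,0.05]}
    - {"xyz":[0.57,-0.42,0],"rotation":[0,0,0.05]}
    - {"xyz":[0.59,-0.39,0],"rotation":[0,0,0.05]}
    - {"xyz":[0,0,0],"rotation":[0,0,0]}
    - {"xyz":[0,0,0],"rotation":[0,0,0]}

```text
clock: 5.75
tool_pos: [0.5402, 0.1259, 0.0552]
tcp_rot: [0.843, 0.538, -0.0, -0.001]
force: [-2.5, 5.2, -0.1]
grip_width: -0.0
grasp_force: 2.3
```

Request:
send_rows:
  steps:
    - {"xyz":[0.61,-0.33,0],"rotation":[0,0,0.05]}
    - {"xyz":[0.31,-0.15,0],"rotation":[0,0,0.02]}
    - {"xyz":[0,0,0],"rotation":[0,0,0]}
    - {"xyz":[0,0,0],"rotation":[0,0,0]}

```text
clock: 6.25
tool_pos: [0.5491, 0.1209, 0.0552]
tcp_rot: [0.824, 0.567, -0.0, -0.001]
force: [-4.2, 4.0, 1.2]
grip_width: 0.0
grasp_force: 2.6
```

Request:
send_rows:
  steps:
    - {"xyz":[0.2,-0.08,0],"rotation":[0,0,0.02]}
    - {"xyz":[0,0,0],"rotation":[0,0,0]}
    - {"xyz":[0,0,0],"rotation":[0,0,0]}

```text
clock: 6.62
tool_pos: [0.5509, 0.1199, 0.0552]
tcp_rot: [0.818, 0.575, -0.001, -0.001]
force: [-5.2, 3.1, 2.1]
grip_width: -0.0001
grasp_force: 2.7
```

Request:
send_rows:
  steps:
    - {"xyz":[0.2,-0.07,0],"rotation":[0,0,0.01]}
    - {"xyz":[0,0,0],"rotation":[0,0,0]}
    - {"xyz":[0,0,0],"rotation":[0,0,0]}

```text
clock: 7.0
tool_pos: [0.5526, 0.1191, 0.0551]
tcp_rot: [0.815, 0.579, -0.001, -0.001]
force: [-5.4, 2.8, 2.1]
grip_width: -0.0003
grasp_force: 3.0
```

Request:
send_rows:
  steps:
    - {"xyz":[0.2,-0.07,0],"rotation":[0,0,0.01]}
    - {"xyz":[0,0,0],"rotation":[0,0,0]}
    - {"xyz":[0,0,0],"rotation":[0,0,0]}

```text
clock: 7.38
tool_pos: [0.553, 0.1188, 0.0551]
tcp_rot: [0.812, 0.583, -0.002, -0.002]
force: [-9.6, 4.8, 7.2]
grip_width: -0.0001
grasp_force: 5.7
```

Request:
send_rows:
  steps:
    - {"xyz":[0.15,-0.05,0],"rotation":[0,0,0.01]}
    - {"xyz":[0,0,0],"rotation":[0,0,0]}
    - {"xyz":[0,0,0],"rotation":[0,0,0]}

```text
clock: 7.75
tool_pos: [0.5532, 0.1186, 0.055]
tcp_rot: [0.809, 0.587, -0.002, -0.003]
force: [-13.5, 5.4, 10.0]
grip_width: 0.0001
grasp_force: 7.7
```

```bash
python3 - <<'E'
from h import *
im=cv2.resize(snapshot("scene")[165:235,275:355],(800,700),interpolation=2)
piv=np.array([.61515,.24475])
R=lambda t:np.array([[np.cos(t),-np.sin(t)],[np.sin(t),np.cos(t)]])
for q,c in((.30,(0,255,255)),(.38,(255,0,255))):
  for r in (.187,.21):
   for dx in(-.007,.007):
    p=(proj("scene",np.append(piv+R(-.309-.38+q)@[dx,-r],.081))-[275,165]+.5)*10-.5
    cv2.drawMarker(im,tuple(int(v) for v in p),c,1,12,2)
cv2.imwrite("pics/e1.png",im[:600]);print(state()["force"],state()["tool_pos"])
E
```

```text
[-13.9074083    5.88300939  11.30187938] [0.55319548 0.11858014 0.05506658]
```

View pics/e1.png

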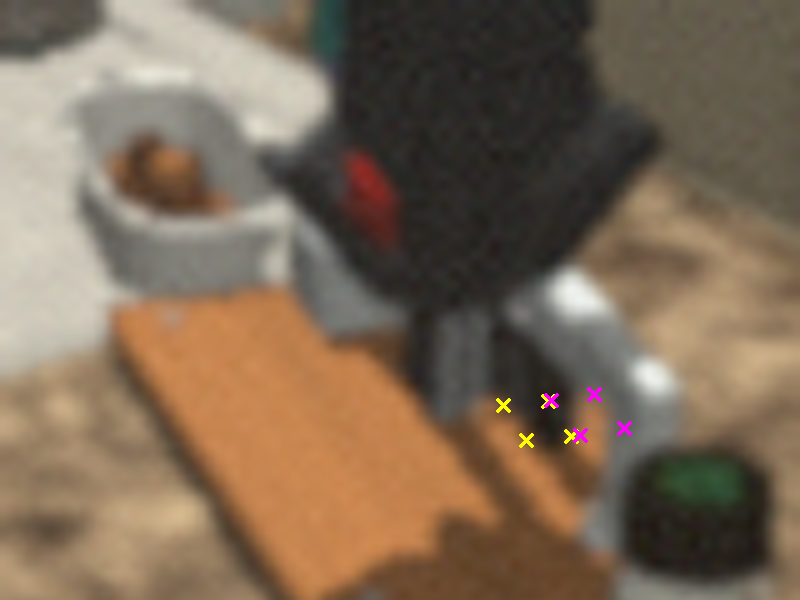

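```bash
cat > ov.py <<'E'
from h import *
import sys
x0,y0,w,h,k=305,180,50,40,16
im=cv2.resize(snapshot("scene")[y0:y0+h,x0:x0+w],(w*k,h*k),interpolation=2)[:600]
o=np.array([.5800,.1613]);th=-.309;piv=np.array([.61515,.24475])
R=lambda t:np.array([[np.cos(t),-np.sin(t)],[np.sin(t),np.cos(t)]])
def px(p,z):
    return ((proj("scene",np.append(p,z))-[x0,y0]+.5)*k-.5).astype(int)
def line(pts,c): cv2.polylines(im,[np.array(pts,np.int32)],False,c,1)
for z in(.061,.083): line([px(o+R(th)@[x,y],z) for x,y in((.027,.1),(.027,-.1075),(.043,-.1075),(.043,.1))],(255,255,0))
for q,c in((.34,(0,255,255)),(.38,(255,0,255))):
  T=R(th-.38+q)
  for z in(.06,.084): line([px(piv+T@[x,-r],z) for x,r in((-.007,.077),(-.007,.187),(.003,.187),(.003,.077))],c)
cp=state()["tool_pos"][:2]
for z,c in((.055,(0,0,255)),(.083,(0,255,0))):
  for s in(-.0095,0,.0095,.03,.04): cv2.drawMarker(im,tuple(int(v) for v in px(cp+R(th)@[s,0],z)),c,1,10,2)
cv2.imwrite(sys.argv[1],im)
E
python3 ov.py pics/e2.png
```

```text
(no output)
```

View pics/e2.png

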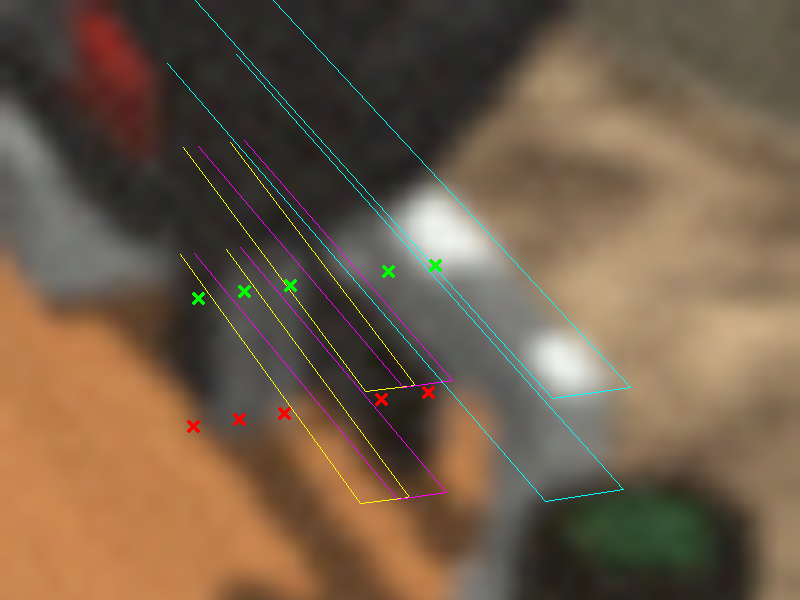

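The finger has stalled at about 14 N. After correcting for the roughly 1 px calibration offset seen at the bar end (612 against 630), the sleeve end at (365–435,480) matches q≈0.38. The lever is fully in. Now I'll back off along the arc.

Request:
send_rows:
  steps:
    - {"xyz":[-0.55,0.19,0],"rotation":[0,0,-0.03]}
    - {"xyz":[-0.51,0.23,0],"rotation":[0,0,-0.04]}
    - {"xyz":[-0.61,0.33,0],"rotation":[0,0,-0.05]}
    - {"xyz":[-0.59,0.39,0],"rotation":[0,0,-0.05]}
    - {"xyz":[-0.57,0.42,0],"rotation":[0,0,-0.05]}
    - {"xyz":[-0.55,0.44,0],"rotation":[0,0,-0.05]}
    - {"xyz":[-0.52,0.47,0],"rotation":[0,0,-0.05]}
    - {"xyz":[-0.5,0.5,0],"rotation":[0,0,-0.05]}
    - {"xyz":[-0.7,0.65,0],"rotation":[0,0,0]}
    - {"xyz":[-0.8,0.65,0],"rotation":[0,0,0]}
    - {"xyz":[0,0,0.4],"rotation":[0,0,0]}
    - {"xyz":[0,0,0],"rotation":[0,0,0]}
    - {"xyz":[0,0,0],"rotation":[0,0,0]}
    - {"xyz":[0,0,0],"rotation":[0,0,0]}
    - {"xyz":[0,0,0],"rotation":[0,0,0]}
    - {"xyz":[0,0,0],"rotation":[0,0,0]}
    - {"xyz":[0,0,0],"rotation":[0,0,0]}
    - {"xyz":[0,0,0],"rotation":[0,0,0]}

```text
clock: 10.1
tool_pos: [0.4986, 0.1603, 0.0593]
tcp_rot: [0.904, 0.429, -0.0, 0.0]
force: [0.5, -1.5, -0.7]
grip_width: 0.0
grasp_force: 0.0
```

```bash
sed -i 's/x0,y0,w,h,k=305,180,50,40,16/x0,y0,w,h,k=285,175,62,46,12.9/; s/(w\*k,h\*k)/(int(w*k),int(h*k))/; s/((.34,(0,255,255)),(.38/((0,(0,255,255)),(.04/' ov.py; python3 ov.py pics/f1.png
```

```text
(no output)
```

View pics/f1.png

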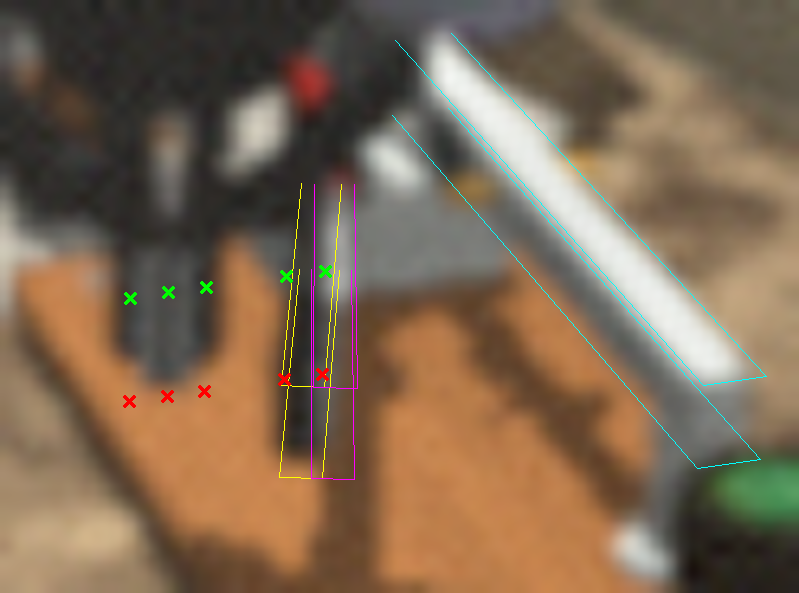

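The overlay puts the lever back at rest: its outer edge at x≈278 matches the q=0 outline. Now for the second push.

Request:
send_rows:
  steps:
    - {"xyz":[0.8,-0.65,0],"rotation":[0,0,0]}
    - {"xyz":[0.35,-0.32,0],"rotation":[0,0,0]}
    - {"xyz":[0.35,-0.33,0],"rotation":[0,0,0]}
    - {"xyz":[0.5,-0.5,0],"rotation":[0,0,0.05]}
    - {"xyz":[0.52,-0.47,0],"rotation":[0,0,0.05]}
    - {"xyz":[0.55,-0.44,0],"rotation":[0,0,0.05]}
    - {"xyz":[0.57,-0.42,0],"rotation":[0,0,0.05]}
    - {"xyz":[0.59,-0.39,0],"rotation":[0,0,0.05]}
    - {"xyz":[0.61,-0.33,0],"rotation":[0,0,0.05]}
    - {"xyz":[0.31,-0.15,0],"rotation":[0,0,0.02]}
    - {"xyz":[0.2,-0.08,0],"rotation":[0,0,0.02]}
    - {"xyz":[0.2,-0.07,0],"rotation":[0,0,0.01]}
    - {"xyz":[0,0,0],"rotation":[0,0,0]}
    - {"xyz":[0,0,0],"rotation":[0,0,0]}

```text
clock: 11.9
tool_pos: [0.5527, 0.1192, 0.0592]
tcp_rot: [0.815, 0.579, -0.001, -0.001]
force: [-5.5, 3.5, 3.3]
grip_width: -0.0003
grasp_force: 3.0
```

Request:
send_rows:
  steps:
    - {"xyz":[0.2,-0.07,0],"rotation":[0,0,0.01]}
    - {"xyz":[0,0,0],"rotation":[0,0,0]}
    - {"xyz":[0,0,0],"rotation":[0,0,0]}

```text
clock: 12.28
tool_pos: [0.5531, 0.119, 0.0591]
tcp_rot: [0.812, 0.584, -0.002, -0.002]
force: [-10.5, 4.8, 8.2]
grip_width: 0.0003
grasp_force: 5.6
```

The finger stalls at the same place even with the tool 4 mm higher, so this is the lever's stop and not the knuckle touching the bar. I'll add the last bit of press and hold.

Request:
send_rows:
  steps:
    - {"xyz":[0.15,-0.05,0],"rotation":[0,0,0]}
    - {"xyz":[0,0,0],"rotation":[0,0,0]}
    - {"xyz":[0,0,0],"rotation":[0,0,0]}
    - {"xyz":[0,0,0],"rotation":[0,0,0]}
    - {"xyz":[0,0,0],"rotation":[0,0,0]}

```text
clock: 12.9
tool_pos: [0.5534, 0.1188, 0.0591]
tcp_rot: [0.812, 0.584, -0.002, -0.003]
force: [-14.8, 5.5, 11.4]
grip_width: -0.0001
grasp_force: 7.7
```

```bash
sed -i 's/((0,(0,255,255)),(.04/((.34,(0,255,255)),(.38/' ov.py; python3 ov.py pics/g1.png
```

```text
(no output)
```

View pics/g1.png

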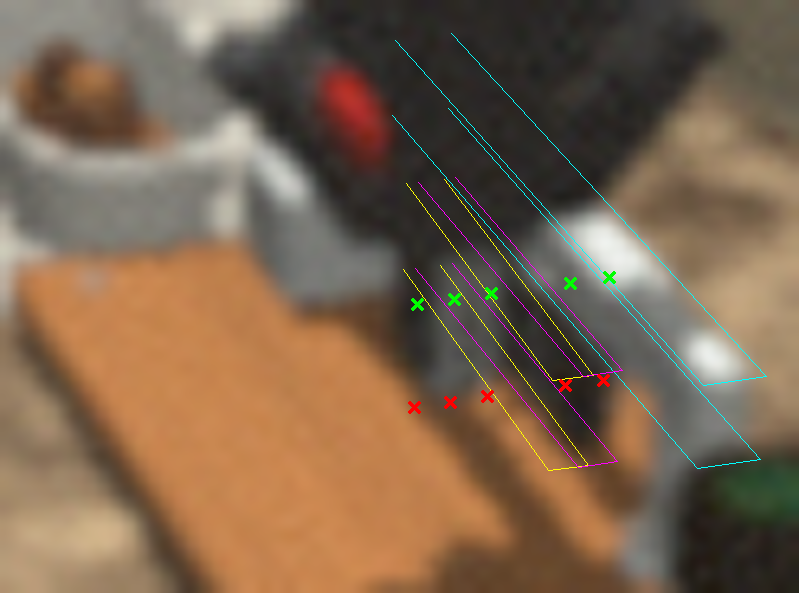

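The lever is fully in again: its end at (560–608,~450) matches the q=0.38 outline after the same ~1 px offset. Tray and jar look undisturbed. Handing in.

```bash
python3 -c "
from cell import *
print(sign_off())"
```

```text
the job is handed in; nothing more can be done
None
```

I pushed the lever fully in, let it spring all the way back, then pushed it fully in again, and the arm is still holding it there at about 16 N; the camera showed the lever at each position and no contact with the bar or the things around it.

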